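# Put the leftover fittings back in their sample-marked drawers

## Robot

A 6-joint arm with a two-finger parallel gripper is mounted at the origin on the work surface. World frame = base frame: x ahead of the robot, y to its left, z up, the work surface at z = 0. Lengths are in m, angles in degrees, forces in N, time in s.
With the tool pointing down it reaches from about 0.375 to 0.9 m from the base axis. Payload 3.1 kg.
Tool frame: the origin (TCP) lies at the very end of the fingers, on their centre line; the grasp point (between the pads) lies 19 mm behind it; z points along the fingers, y is the direction in which the jaws open and shut (so a half turn about z gives the same grasp; the last joint's range is limited). The gripper opens to 87 mm and grips with 3 to 60 N. Pads are 19 mm wide; open, the fingers measure 117 mm over their backs; the gripper's body (75 mm by 190 mm) begins 51 mm behind the grasp point.
Start: joints at [60.934, 30.224, 82.088, -0, 67.689, -10.227], TCP at [0.202, 0.592, 0.223] pointing down, gripper open.
Joint ranges: [-176.69, 176.69], [-43.24, 126.21], [12.49, 139.97], [-82, 262], [0, 151.66], [-163.58, 163.58]. Speed limits (degrees/s): [159.86, 159.86, 180, 180, 180, 180].

## Interface

Orientations are given as a 3x3 rotation matrix whose columns are the frame's x, y, z axes.
In Python, from rig import read_state, capture, hand_in gives the robot as it stands. The module is installed in compiled form; this text tells all that it offers.
- The arm moves only by the tool move_arm, never from a script. Its arguments are lists of equal length, an entry for each row: "linear": the shift along the tool's x, y, z in cm, a list of three; "angular": the turn, a rotation vector about the tool's x, y, z in rad, a list of three; "fingers": the gripper command: -1 is fully open, 1 is shut, values between are in proportion. In form: {"linear": [[tx, ty, tz], ...], "angular": [[wx, wy, wz], ...], "fingers": [fingers, ...]}. A call has 1 to 12 rows; each row is the pose to reach, as a shift and turn from the pose measured when the call began, along the tool's axes at that moment; what a row does not reach only later rows make up. A row lasts 1/12 s, in which the tool goes at most 41.7 mm and 7.16 degrees, less where a joint would pass 70% of its speed; a pose out of reach is approached as far as the arm can. A call with a gripper value outside its range is refused whole. The fingers move at their own pace and stop on an object; the grip force is fixed at half the most. Time passes only in rows, so rows that repeat a pose let the fingers close. It gives the time, the measured TCP pose, the force and the opening at its end, in the units of the state.
- read_state(): the state, without advancing time (a new reading comes with each control period).
- capture(name): name is "scene" or "top" or "wrist"; returns a dict with "color" (420x560x3 uint8, red, green, blue), "fx", "fy", "cx", "cy" (pixels), "view" (4x4, takes a point from world to camera coordinates); the wrist camera has in their place "hand_eye" (4x4, takes a point from camera to tool coordinates, whose origin is the TCP and whose axes are the flange's). Camera axes: x right, y down, z forward; pixel columns grow to the right and rows downward; lengths in m; the calibration is good to about 2 mm. A picture is of the moment at which its call begins: read the wrist's pose just before it. There is no depth.
- hand_in(): hands the job in, once; it reports no verdict.
The state is a dict: "time_s": time; "joint_positions": joint angles; "qvel": joint speeds; "tau": joint torques, N m; "position": TCP position; "tcp_rot": TCP orientation; "force": force on the tool from outside, world axes, zero at the start; "moment": the same for the moment, N m; "opening": opening from 0.0 (shut) to 1.0 (fully open).
Only numpy, scipy, OpenCV 4.12 (cv2) and the standard library are available. Lean on these libraries where they do the work, as an engineer would, in place of code of your own. Each camera call takes 0.05 s, during which the arm holds its last target. There are 200 camera calls.

## Task

Put the four leftover fittings (brass knob, black rubber foot, steel hexagon nut, red handle) back in their drawers: each goes into the open bay of the drawer whose label card shows it, resting flat on the drawer's floor the same way up as it stands now. Do not knock over or push aside the amber glass jar.

Things in the scene. Friction and masses are not known exactly. Their poses are not given: they have to be found in the camera images.
- brass_knob: Brass furniture knob, a loose round mushroom shape 34 mm high standing on its foot: foot 32 mm across, neck 22 mm across from 9 to 14 mm height, head 40 mm across (straight sides from 19 to 30 mm height). 60 to 130 g. Origin: centre of the underside, z up along its axis.
- rubber_foot: Black rubber foot, a loose round stub 38 mm across and 30 mm high (straight sides up to 24 mm, top bevelled to 28 mm across). 30 to 65 g. Origin: centre of the underside, z up along its axis.
- hex_nut: Large steel hexagon nut lying flat, loose: 36 mm across flats, 42 mm across corners, 24 mm high, dark bore on top (shallow, looks only). 75 to 155 g. Origin: centre of the underside, z up; its y axis is square to a pair of flats (the other pairs lie 60 degrees round).
- red_pull: Red plastic bow handle (drawer pull), loose, standing like a bridge on two feet: 80 mm long along its x, 32 mm high; bar 14 mm wide (y) and 12 mm thick (20 to 32 mm height), feet at both ends 16 mm wide. 35 to 70 g. Origin: on the table midway between the feet, z up. At the start its x axis lies within 0.6 rad of the world x axis.
- drawer_brass: Grey open drawer; its card shows a brass-coloured disc 26 mm across: home of the brass knob. Fixed. Origin: on the table under the middle of its bay. Bay 76 (x) by 104 (y) mm, floor 4 mm above the table, walls 4 mm thick, 34 mm high. On its -x side a wooden block 34 mm wide and high with a white label card on top; overall x -76 to +42, y -56 to +56 mm. Turned up to 0.3 rad.
- drawer_rubber: Grey open drawer; its card shows a black disc 26 mm across: home of the rubber foot. Fixed. Origin: on the table under the middle of its bay. Bay 76 (x) by 104 (y) mm, floor 4 mm above the table, walls 4 mm thick, 34 mm high. On its -x side a wooden block 34 mm wide and high with a white label card on top; overall x -76 to +42, y -56 to +56 mm. Turned up to 0.3 rad.
- drawer_nut: Grey open drawer; its card shows a steel-grey hexagon, black centre: home of the hexagon nut. Fixed. Origin: on the table under the middle of its bay. Bay 76 (x) by 104 (y) mm, floor 4 mm above the table, walls 4 mm thick, 34 mm high. On its -x side a wooden block 34 mm wide and high with a white label card on top; overall x -76 to +42, y -56 to +56 mm. Turned up to 0.3 rad.
- drawer_pull: Grey open drawer; its card shows a red bar: home of the red handle, which fits only along the drawer's y. Fixed. Origin: on the table under the middle of its bay. Bay 76 (x) by 104 (y) mm, floor 4 mm above the table, walls 4 mm thick, 34 mm high. On its -x side a wooden block 34 mm wide and high with a white label card on top; overall x -76 to +42, y -56 to +56 mm. Turned up to 0.3 rad.
- jar: Loose amber glass jar with a steel cap, 48 mm across, 65 mm high, 160 g, standing among the things; not to be disturbed. Origin: centre of its underside.
There are look-alikes about, which are no part of the job. Of the things like the brass_knob, leave any that is blue, green or pink; of the rest the larger one is meant.

How it is judged:
By the outcome, as a careful person would: the job done as asked, in the order asked, and still so for the second after the job is handed in, with the robot touching nothing.
It also fails if it takes over 96 s, if anything falls off the work surface, if the arm or the gripper's body presses on something with over 40 N, if the wrist force passes 120 N, or if a joint passes its speed limit or range.

## Working session

There is one attempt and no reset: what is moved stays moved. The work goes in short steps, Python scripts to look and compute and a tool call to move; the robot and the scene stay as the last step left them, time stands still between calls to the robot, and variables do not carry over. Pictures are saved under pics/ and viewed, about 12 in all and at most 16, crops included, and the job is handed in when it is done.

Besides the shell and the picture viewer there is one more tool, called after "Request:" in YAML: its name, and indented under it one key for each argument. move_arm: Moves the arm, as the interface text tells. Its arguments: {"type":"object","properties":{"linear":{"type":"array"},"angular":{"type":"array"},"fingers":{"type":"array"}},"required":["linear","angular","fingers"]}

```bash
mkdir -p pics
python3 - <<'E'
from rig import *
import cv2,numpy as np
s=read_state();print({k:np.round(v,3).tolist() for k,v in s.items()})
for n in("top","scene"):
    c=capture(n);cv2.imwrite(f"pics/{n}0.png",cv2.resize(c["color"][:,:,::-1],(784,588),interpolation=cv2.INTER_CUBIC))
    np.savez(f"{n}0.npz",**c);print(n,c["fx"],c["fy"],c["cx"],c["cy"],np.round(c["view"],4).tolist())
c=capture("wrist");print(c["fx"],np.round(c["hand_eye"],4).tolist())
E
```

```text
{'time_s': 0.0, 'joint_positions': [60.933, 30.279, 82.157, -0.001, 67.687, -10.228], 'qvel': [0.009, 0.005, 0.034, 0.098, 0.007, 0.065], 'tau': [0.0, -44.004, -17.66, 0.063, 0.058, -0.0], 'position': [0.201, 0.591, 0.222], 'tcp_rot': [[-0.946, 0.323, -0.001], [0.323, 0.946, -0.002], [0.0, -0.002, -1.0]], 'force': [0.283, -0.257, 0.663], 'moment': [-0.029, -0.017, 0.003], 'opening': 0.998}
top 454.88477330119747 454.88477330119747 273.7676255335867 204.67715778464893 [[0.0293, -0.9995, -0.0072, -0.0364], [-0.9927, -0.0283, -0.1174, 0.5146], [0.1171, 0.0106, -0.9931, 1.0845], [0.0, 0.0, 0.0, 1.0]]
scene 402.2517192535821 402.2517192535821 283.6034473003985 208.85089541397775 [[0.3386, 0.9409, -0.0119, -0.1464], [0.793, -0.2921, -0.5346, -0.4044], [-0.5064, 0.1716, -0.845, 1.1557], [0.0, 0.0, 0.0, 1.0]]
303.9487933653983 [[0.0001, -0.9599, -0.2803, 0.0777], [1.0, 0.0001, 0.0001, -0.0], [-0.0, -0.2803, 0.9599, -0.1627], [0.0, 0.0, 0.0, 1.0]]
```

View pics/top0.png

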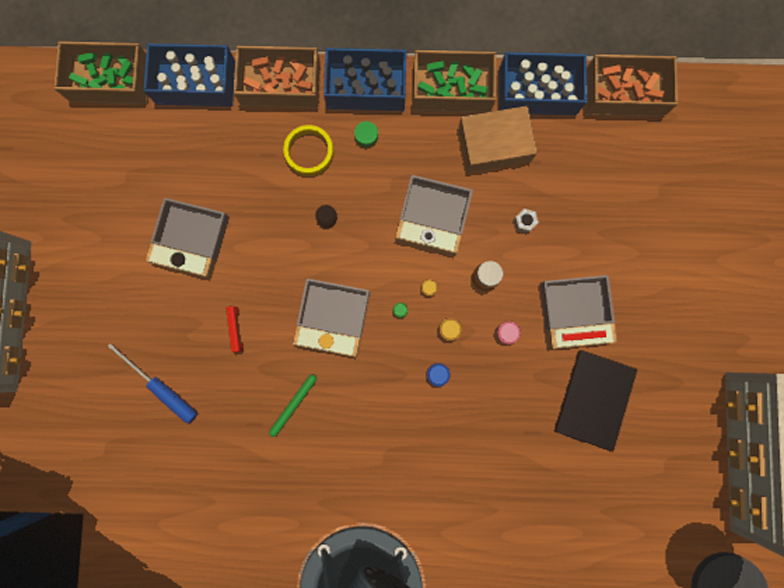

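View pics/scene0.png

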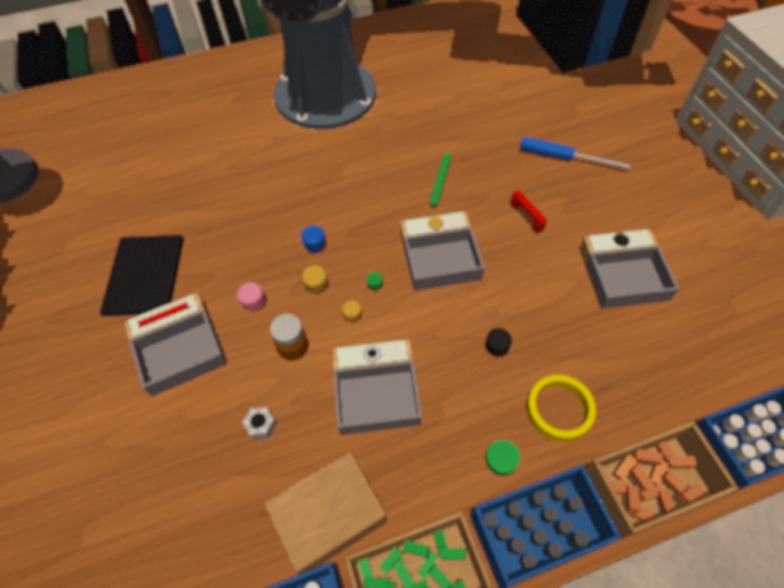

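The views show these candidates in the top image:
- **Brass knob:** large brass (450,330) and small brass (429,288). Pink (508,333), blue (438,376) and green (400,311) are to be left. I choose the larger brass.
- **Foot:** black (326,216).
- **Nut:** (527,220).
- **Handle:** red (233,330). The green bar (293,405) is a look-alike.
- **Jar:** (489,274).

Next I rectify both views onto height planes and measure.

```bash
cat > h.py <<'E'
import numpy as np,cv2
X0,Y0,R=0.75,0.45,1000.  # ortho: u=(Y0-y)*R, v=(X0-x)*R
def ortho(c,z):
    K=np.array([[c["fx"],0,c["cx"]],[0,c["fy"],c["cy"]],[0,0,1]],float);V=np.asarray(c["view"])
    P=K@V[:3]; H=np.c_[P[:,0],P[:,1],P[:,2]*z+P[:,3]]
    A=np.array([[0,-1/R,X0],[-1/R,0,Y0],[0,0,1]])
    return cv2.warpPerspective(c["color"],np.linalg.inv(H@A),(850,550),flags=cv2.INTER_LINEAR)
def w(u,v): return X0-v/R,Y0-u/R
E
python3 - <<'E'
from h import *
for n in("top","scene"):
    c=dict(np.load(n+"0.npz"))
    for nm,z,f in(("card",.034,lambda r,g,b,h,s,v:(v>170)&(s<75)&(r>=b)),
               ("brass",.030,lambda r,g,b,h,s,v:(h>17)&(h<27)&(s>130)&(v>130)),
               ("red",.032,lambda r,g,b,h,s,v:((h<4)|(h>175))&(s>190)&(v>110)),
               ("black",.030,lambda r,g,b,h,s,v:(v<52)),
               ("nut",.024,lambda r,g,b,h,s,v:(v>110)&(s<45)),("jar",.065,lambda r,g,b,h,s,v:(v>110)&(s<55))):
        o=ortho(c,z);hs=cv2.cvtColor(o,cv2.COLOR_RGB2HSV).astype(int)
        m=f(*[o[:,:,i].astype(int) for i in range(3)],*[hs[:,:,i] for i in range(3)]).astype(np.uint8)
        m=cv2.morphologyEx(m,cv2.MORPH_OPEN,np.ones((3,3)))
        for k in cv2.findContours(m,cv2.RETR_EXTERNAL,cv2.CHAIN_APPROX_NONE)[0]:
            if 150<cv2.contourArea(k)<5000:
                r=cv2.minAreaRect(k);x,y=w(*r[0])
                if x<.66 and x>.15:print(n,nm,"x%.3f y%.3f"%(x,y),"size %.0f %.0f ang %.1f area %.0f"%(*r[1],r[2],cv2.contourArea(k)))
    if n=="top":cv2.imwrite("pics/ortho.png",cv2.resize(ortho(c,.034),(800,518))[:,:,::-1])
    else:cv2.imwrite("pics/orthos.png",cv2.resize(ortho(c,.034),(800,518))[:,:,::-1])
E
```

```text
top card x0.414 y0.048 size 43 31 ang 9.5 area 1046
top card x0.423 y0.103 size 42 31 ang 9.5 area 1035
top card x0.440 y-0.361 size 31 80 ang 82.9 area 1160
top card x0.545 y-0.207 size 41 41 ang 71.6 area 1320
top card x0.548 y0.314 size 42 31 ang 12.5 area 1052
top card x0.560 y0.369 size 40 30 ang 11.6 area 1002
top card x0.608 y-0.098 size 97 30 ang 12.6 area 2721
top card x0.642 y-0.271 size 38 34 ang 14.0 area 945
top brass x0.418 y0.075 size 24 24 ang 45.0 area 464
top brass x0.445 y-0.139 size 35 35 ang 90.0 area 938
top brass x0.517 y-0.101 size 26 24 ang 90.0 area 519
top red x0.440 y-0.367 size 10 66 ang 82.0 area 502
top red x0.435 y0.236 size 77 16 ang 79.9 area 881
top black x0.304 y-0.329 size 6 58 ang 14.9 area 151
top black x0.294 y-0.376 size 83 46 ang 90.0 area 1600
top black x0.627 y0.082 size 16 31 ang 77.9 area 174
top nut x0.610 y-0.098 size 27 26 ang 24.4 area 462
top nut x0.644 y-0.272 size 37 35 ang 11.3 area 848
top jar x0.413 y0.044 size 37 27 ang 7.6 area 846
top jar x0.422 y0.100 size 36 26 ang 7.8 area 765
top jar x0.439 y-0.357 size 28 87 ang 83.3 are
[... 1301 characters left out ...]
392
scene nut x0.539 y0.319 size 39 27 ang 10.8 area 927
scene nut x0.552 y0.375 size 37 25 ang 9.5 area 752
scene nut x0.600 y-0.100 size 96 27 ang 12.7 area 2384
scene nut x0.644 y-0.276 size 41 34 ang 76.8 area 1030
scene jar x0.435 y0.035 size 37 29 ang 8.5 area 911
scene jar x0.447 y-0.376 size 7 48 ang 83.7 area 242
scene jar x0.444 y0.089 size 37 28 ang 9.5 area 861
scene jar x0.466 y-0.358 size 27 85 ang 71.6 area 718
scene jar x0.541 y-0.205 size 43 38 ang 90.0 area 1348
scene jar x0.564 y0.294 size 44 29 ang 11.9 area 1036
scene jar x0.575 y0.343 size 40 28 ang 12.5 area 924
scene jar x0.620 y-0.104 size 92 29 ang 13.0 area 2440
scene jar x0.631 y0.292 size 86 61 ang 12.5 area 4815
```

View pics/ortho.png

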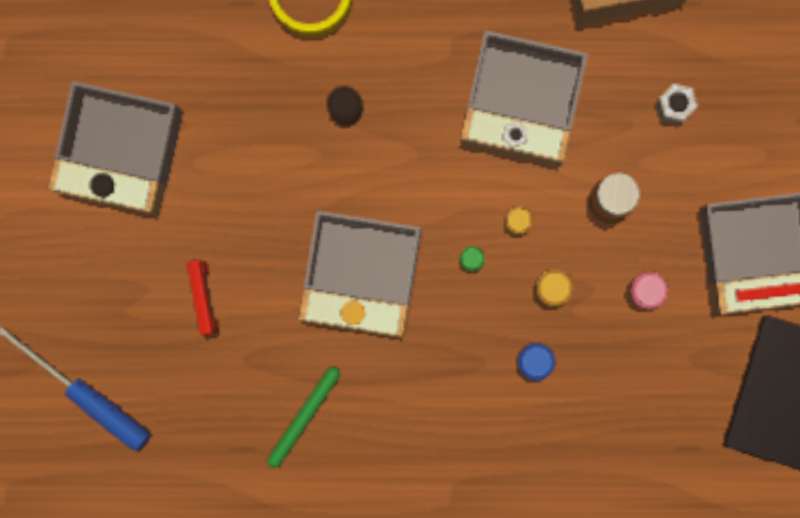

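```bash
sed -i 's/Y0,R=0.75,0.45/Y0,R=0.75,0.45/; s/(850,550)/(950,550)/' h.py
cat >> h.py <<'E'
def go(x,y,z,yaw):
    "print shift(cm) and turn for TCP target, jaws (tool y) at world yaw deg, tool down"
    from rig import read_state
    s=read_state();R0=np.array(s["tcp_rot"]);p=np.array(s["position"])
    a=np.radians(yaw);yv=np.array([np.cos(a),np.sin(a),0]);zv=np.array([0,0,-1.]);T=np.c_[np.cross(yv,zv),yv,zv]
    rv=cv2.Rodrigues(R0.T@T)[0].ravel()
    d=R0.T@(np.array([x,y,z])-p)*100
    print("now",np.round(p,4),"t",round(s["time_s"],2),"j",np.round(s["joint_positions"],0),"| lin",np.round(d,2),"ang",np.round(rv,3), "rows",int(np.ceil(max(np.linalg.norm(d)/4.17,np.degrees(np.linalg.norm(rv))/7.16)))+2)
E
python3 - <<'E'
from h import *
for n in("top","scene"):
    c=dict(np.load(n+"0.npz"))
    for nm,z,f in(("card",.034,lambda r,g,b,h,s,v:((v>170)&(s<75)&(r>=b))|(((h<4)|(h>175))&(s>150))),
               ("foot",.030,lambda r,g,b,h,s,v:(v<75))):
        o=ortho(c,z);hs=cv2.cvtColor(o,cv2.COLOR_RGB2HSV).astype(int)
        m=f(*[o[:,:,i].astype(int) for i in range(3)],*[hs[:,:,i] for i in range(3)]).astype(np.uint8)
        m=cv2.morphologyEx(m,cv2.MORPH_OPEN,np.ones((3,3)))
        for k in cv2.findContours(m,cv2.RETR_EXTERNAL,cv2.CHAIN_APPROX_NONE)[0]:
            if 150<cv2.contourArea(k)<5000:
                r=cv2.minAreaRect(k);x,y=w(*r[0]); M=cv2.moments(k)
                if (nm=="card" and y<-.3 and .3<x<.6) or (nm=="foot" and .58<x<.68 and 0<y<.15): print(n,nm,"x%.3f y%.3f"%(x,y),"cent",np.round(w(M["m10"]/M["m00"],M["m01"]/M["m00"]),3),"size %.0f %.0f ang %.1f area %.0f"%(*r[1],r[2],cv2.contourArea(k)))
go(.46,-.141,.16,80.7)
E
```

```text
top card x0.441 y-0.369 cent [ 0.441 -0.369] size 31 97 ang 82.9 area 2706
top foot x0.637 y0.084 cent [0.638 0.084] size 41 36 ang 90.0 area 1136
scene card x0.438 y-0.373 cent [ 0.438 -0.373] size 33 99 ang 83.4 area 3077
scene foot x0.649 y0.077 cent [0.649 0.077] size 33 43 ang 45.0 area 1154
now [0.2015 0.591  0.2218] t 0.15 j [ 61.  30.  82.  -0.  68. -10.] | lin [-48.1  -60.93   6.26] ang [-0.002 -0.    -0.167] rows 21
```

Request:
move_arm:
  linear:
    - [-41, -27, 0]
    - [-41, -27, 0]
    - [-41, -27, 0]
    - [-41, -27, 0]
    - [-41, -27, 0]
    - [-41, -27, 0]
    - [-41, -27, 0]
    - [-41, -27, 0]
    - [-41, -27, 0]
    - [-41, -27, 0]
    - [-48.1, -60.9, 6]
    - [-48.1, -60.9, 6]
  angular:
    - [0, 0, -0.167]
    - [0, 0, -0.167]
    - [0, 0, -0.167]
    - [0, 0, -0.167]
    - [0, 0, -0.167]
    - [0, 0, -0.167]
    - [0, 0, -0.167]
    - [0, 0, -0.167]
    - [0, 0, -0.167]
    - [0, 0, -0.167]
    - [0, 0, -0.167]
    - [0, 0, -0.167]
  fingers: [-1, -1, -1, -1, -1, -1, -1, -1, -1, -1, -0.5, -0.5]

```text
time_s: 1.15
position: [0.4587, 0.1788, 0.21]
tcp_rot: [[-0.987, 0.161, 0.001], [0.161, 0.987, -0.001], [-0.002, -0.001, -1.0]]
force: [-0.5, 0.0, -0.8]
opening: 0.912
```

```bash
python3 -c "
from h import *
go(.46,-.141,.16,80.7)"
```

```text
now [0.4587 0.1788 0.21  ] t 1.15 j [  8.  21. 102.  -0.  57. -72.] | lin [ -5.28 -31.53   5.05] ang [-0.001  0.002  0.   ] rows 10
```

Request:
move_arm:
  linear:
    - [-5.3, -31.5, 5]
    - [-5.3, -31.5, 5]
    - [-5.3, -31.5, 5]
    - [-5.3, -31.5, 5]
    - [-5.3, -31.5, 5]
    - [-5.3, -31.5, 5]
    - [-5.3, -31.5, 5]
    - [-5.3, -31.5, 5]
    - [-5.3, -31.5, 5]
    - [-5.3, -31.5, 5]
    - [-5.3, -31.5, 5]
    - [-5.3, -31.5, 5]
  angular:
    - [0, 0, 0]
    - [0, 0, 0]
    - [0, 0, 0]
    - [0, 0, 0]
    - [0, 0, 0]
    - [0, 0, 0]
    - [0, 0, 0]
    - [0, 0, 0]
    - [0, 0, 0]
    - [0, 0, 0]
    - [0, 0, 0]
    - [0, 0, 0]
  fingers: [-0.5, -0.5, -0.5, -0.5, -0.5, -0.5, -0.5, -0.5, -0.5, -0.5, -0.5, -0.5]

```text
time_s: 2.15
position: [0.4598, -0.1392, 0.1605]
tcp_rot: [[-0.987, 0.16, 0.001], [0.16, 0.987, -0.0], [-0.001, -0.0, -1.0]]
force: [0.1, 0.2, 0.3]
opening: 0.75
```

```bash
cat >> h.py <<'E'
def wrist(name):
    from rig import read_state,capture
    s=read_state();c=capture("wrist");B=np.eye(4);B[:3,:3]=s["tcp_rot"];B[:3,3]=s["position"]
    c["view"]=np.linalg.inv(B@c["hand_eye"]);np.savez(name+".npz",**c)
    return c
def grab(c,z,x,y,half,f,out=None):
    "mask in ortho crop around x,y; prints centre"
    o=ortho(c,z);u,v=int((Y0-y)*R),int((X0-x)*R);u0,v0=max(u-half,0),max(v-half,0);q=o[v0:v+half,u0:u+half]
    hs=cv2.cvtColor(q,cv2.COLOR_RGB2HSV).astype(int)
    m=cv2.morphologyEx(f(hs[:,:,0],hs[:,:,1],hs[:,:,2]).astype(np.uint8),cv2.MORPH_OPEN,np.ones((3,3)))
    k=max(cv2.findContours(m,cv2.RETR_EXTERNAL,cv2.CHAIN_APPROX_NONE)[0],key=cv2.contourArea)
    r=cv2.minAreaRect(k);ce,rad=cv2.minEnclosingCircle(k)
    print("rect",np.round(w(r[0][0]+u0,r[0][1]+v0),4),np.round(r[1],0),round(r[2],1),"circ",np.round(w(ce[0]+u0,ce[1]+v0),4),round(rad,1))
    if out:
        cv2.drawContours(q:=q.copy(),[k],-1,(255,0,255),1);cv2.imwrite(out,cv2.resize(q,(480,480),interpolation=cv2.INTER_CUBIC)[:,:,::-1])
E
python3 - <<'E'
from h import *
c=wrist("w1");cv2.imwrite("pics/w1.png",c["color"][:,:,::-1])
grab(c,.030,.445,-.141,40,lambda h,s,v:(h>17)&(h<27)&(s>130)&(v>100),"pics/w1c.png")
go(.445,-.141,.06,80.7)
E
```

```text
rect [ 0.444  -0.1415] [38. 37.] 90.0 circ [ 0.4437 -0.1422] 19.9
now [ 0.46   -0.1391  0.1606] t 2.2 j [ -30.   25.  106.   -0.   49. -111.] | lin [ 1.46 -0.42 10.06] ang [-0.001  0.001  0.002] rows 5
```

View pics/w1.png

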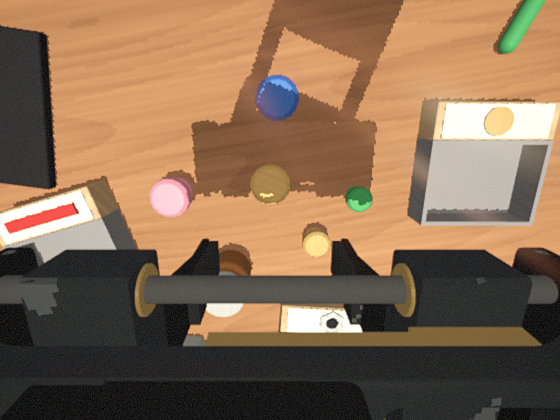

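The crop shows the chosen large brass knob at (270,184), with the smaller look-alike at (317,242). The measured radius of 19.9 mm matches.

Request:
move_arm:
  linear:
    - [1.55, -0.5, 9]
    - [1.55, -0.5, 9]
    - [1.55, -0.5, 9]
    - [1.55, -0.5, 13]
    - [1.55, -0.5, 15.5]
    - [1.55, -0.5, 15.5]
    - [1.55, -0.5, 15.5]
    - [1.55, -0.5, 15.5]
    - [1.55, -0.5, 15.5]
    - [1.55, -0.5, 15.5]
    - [1.55, -0.5, 15.5]
    - [1.55, -0.5, 15.5]
  angular:
    - [0, 0, 0]
    - [0, 0, 0]
    - [0, 0, 0]
    - [0, 0, 0]
    - [0, 0, 0]
    - [0, 0, 0]
    - [0, 0, 0]
    - [0, 0, 0]
    - [0, 0, 0]
    - [0, 0, 0]
    - [0, 0, 0]
    - [0, 0, 0]
  fingers: [-0.5, -0.5, -0.5, -0.5, -0.5, -0.5, -0.5, 1, 1, 1, 1, 1]

```text
time_s: 3.2
position: [0.4446, -0.142, 0.0066]
tcp_rot: [[-0.987, 0.159, 0.003], [0.159, 0.987, -0.002], [-0.003, -0.001, -1.0]]
force: [0.5, -0.8, 0.7]
opening: 0.458
```

```bash
python3 -c "
from h import *
go(.444,-.1415,.12,80.7);go(.475,.065,.12,80.7);go(.475,.065,.0095,80.7)"
```

```text
now [ 0.4446 -0.142   0.0066] t 3.2 j [ -31.   41.  113.   -0.   25. -112.] | lin [  0.03   0.02 -11.34] ang [-0.001  0.003  0.002] rows 5
now [ 0.4446 -0.142   0.0066] t 3.2 j [ -31.   41.  113.   -0.   25. -112.] | lin [  0.26  20.9  -11.37] ang [-0.001  0.003  0.002] rows 8
now [ 0.4446 -0.142   0.0066] t 3.2 j [ -31.   41.  113.   -0.   25. -112.] | lin [ 0.29 20.92 -0.32] ang [-0.001  0.003  0.002] rows 8
```

Request:
move_arm:
  linear:
    - [0, 0, -8]
    - [0, 0, -11]
    - [0, 0, -11]
    - [0.3, 20.9, -11]
    - [0.3, 20.9, -11]
    - [0.3, 20.9, -11]
    - [0.3, 20.9, -11]
    - [0.3, 20.9, -11]
    - [0.3, 20.9, -11]
    - [0.3, 20.9, -11]
    - [0.3, 20.9, -11]
    - [0.3, 20.9, -7]
  angular:
    - [0, 0, 0]
    - [0, 0, 0]
    - [0, 0, 0]
    - [0, 0, 0]
    - [0, 0, 0]
    - [0, 0, 0]
    - [0, 0, 0]
    - [0, 0, 0]
    - [0, 0, 0]
    - [0, 0, 0]
    - [0, 0, 0]
    - [0, 0, 0]
  fingers: [1, 1, 1, 1, 1, 1, 1, 1, 1, 1, 1, 1]

```text
time_s: 4.2
position: [0.4803, 0.0634, 0.081]
tcp_rot: [[-0.987, 0.16, 0.018], [0.16, 0.987, -0.004], [-0.018, -0.001, -1.0]]
force: [1.5, 0.2, -1.2]
opening: 0.447
```

```bash
python3 -c "
from h import *
c=wrist('w2');cv2.imwrite('pics/w2.png',c['color'][:,:,::-1])
go(.475,.065,.0105,80.7)"
```

```text
now [0.4731 0.0634 0.0697] t 4.25 j [ -6.  34. 110.  -0.  36. -86.] | lin [-0.19  0.2   5.92] ang [-0.002 -0.005 -0.   ] rows 4
```

View pics/w2.png

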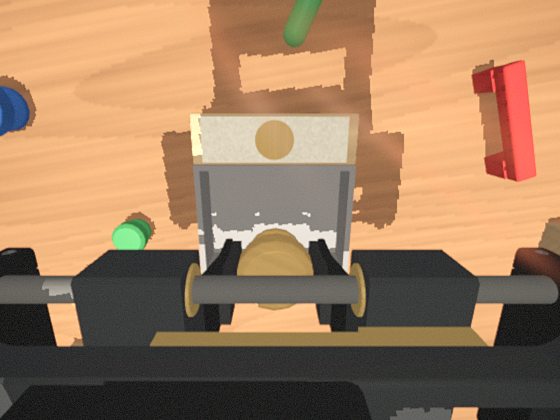

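The knob hangs centred between the bay walls (column 275) and aligned with the drawer. I lower it and release with a partial opening.

Request:
move_arm:
  linear:
    - [-0.2, 0.2, 3]
    - [-0.2, 0.2, 4.5]
    - [-0.2, 0.2, 5.9]
    - [-0.2, 0.2, 5.9]
    - [-0.2, 0.2, 5.9]
    - [-0.2, 0.2, 5.9]
    - [-0.2, 0.2, 5.9]
    - [-0.2, 0.2, 5.9]
    - [-0.2, 0.2, 5.9]
    - [-0.2, 0.2, 0]
    - [-0.2, 0.2, -4]
    - [-0.2, 0.2, -6]
  angular:
    - [0, 0, 0]
    - [0, 0, 0]
    - [0, 0, 0]
    - [0, 0, 0]
    - [0, 0, 0]
    - [0, 0, 0]
    - [0, 0, 0]
    - [0, 0, 0]
    - [0, 0, 0]
    - [0, 0, 0]
    - [0, 0, 0]
    - [0, 0, 0]
  fingers: [1, 1, 1, 1, 1, 1, -0.2, -0.2, -0.2, -0.2, -0.3, -0.4]

```text
time_s: 5.25
position: [0.4751, 0.0652, 0.1307]
tcp_rot: [[-0.987, 0.162, -0.007], [0.162, 0.987, -0.001], [0.007, -0.002, -1.0]]
force: [0.6, 0.2, 0.1]
opening: 0.657
```

```bash
python3 -c "
from h import *
go(.655,.082,.16,78)"
```

```text
now [0.4751 0.0652 0.1307] t 5.25 j [ -5.  28. 107.  -0.  45. -86.] | lin [-17.46   4.55  -3.06] ang [-0.002 -0.007  0.047] rows 7
```

Request:
move_arm:
  linear:
    - [-17.5, 4.5, -3]
    - [-17.5, 4.5, -3]
    - [-17.5, 4.5, -3]
    - [-17.5, 4.5, -3]
    - [-17.5, 4.5, -3]
    - [-17.5, 4.5, -3]
    - [-17.5, 4.5, -3]
    - [-17.5, 4.5, -3]
    - [-17.5, 4.5, -3]
  angular:
    - [0, 0, 0.047]
    - [0, 0, 0.047]
    - [0, 0, 0.047]
    - [0, 0, 0.047]
    - [0, 0, 0.047]
    - [0, 0, 0.047]
    - [0, 0, 0.047]
    - [0, 0, 0.047]
    - [0, 0, 0.047]
  fingers: [-0.5, -0.5, -0.5, -0.5, -0.5, -0.5, -0.5, -0.5, -0.5]

```text
time_s: 6.0
position: [0.6528, 0.0815, 0.1588]
tcp_rot: [[-0.978, 0.208, -0.011], [0.208, 0.978, -0.001], [0.01, -0.003, -1.0]]
force: [0.5, -0.1, -0.1]
opening: 0.752
```

Run:
```python
from h import *
c=wrist("w3");cv2.imwrite("pics/w3.png",c["color"][:,:,::-1])
grab(c,.024,.640,.082,40,lambda h,s,v:(v<60),"pics/w3c.png")
go(.64,.08,.004,78)
```

```text
rect [0.6405 0.084 ] [37. 34.] 90.0 circ [0.6406 0.0844] 19.0
now [0.6532 0.0814 0.1589] t 6.05 j [ -3.  37.  80.  -0.  64. -81.] | lin [ 1.11 -0.36 15.51] ang [-0.003 -0.009  0.   ] rows 6
```

View pics/w3c.png

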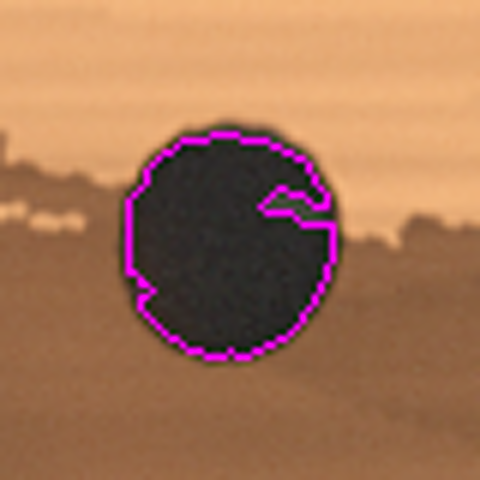

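The crop shows the black foot about 38 mm across, centred at (228,245). That puts it at (0.6405, 0.0835).

Request:
move_arm:
  linear:
    - [1.3, -0.05, 9]
    - [1.3, -0.05, 9]
    - [1.3, -0.05, 9]
    - [1.3, -0.05, 13]
    - [1.3, -0.05, 15.5]
    - [1.3, -0.05, 15.5]
    - [1.3, -0.05, 15.5]
    - [1.3, -0.05, 15.5]
    - [1.3, -0.05, 15.5]
    - [1.3, -0.05, 15.5]
    - [1.3, -0.05, 15.5]
    - [1.3, -0.05, 15.5]
  angular:
    - [0, -0.009, 0]
    - [0, -0.009, 0]
    - [0, -0.009, 0]
    - [0, -0.009, 0]
    - [0, -0.009, 0]
    - [0, -0.009, 0]
    - [0, -0.009, 0]
    - [0, -0.009, 0]
    - [0, -0.009, 0]
    - [0, -0.009, 0]
    - [0, -0.009, 0]
    - [0, -0.009, 0]
  fingers: [-0.5, -0.5, -0.5, -0.5, -0.5, -0.5, -0.5, 1, 1, 1, 1, 1]

```text
time_s: 7.05
position: [0.639, 0.0835, 0.0046]
tcp_rot: [[-0.978, 0.208, -0.001], [0.208, 0.978, -0.003], [-0.0, -0.003, -1.0]]
force: [0.1, 0.8, -0.5]
opening: 0.457
```

```bash
python3 -c "
from h import *
go(.611,.329,.1,78)"
```

```text
now [0.639  0.0835 0.0046] t 7.05 j [ -2.  48.  87.  -0.  45. -80.] | lin [ 7.83 23.4  -9.61] ang [-0.003  0.     0.   ] rows 9
```

Request:
move_arm:
  linear:
    - [0, 0, 0]
    - [0, 0, -5]
    - [0, 0, -9]
    - [7.8, 23.4, -9.5]
    - [7.8, 23.4, -9.5]
    - [7.8, 23.4, -9.5]
    - [7.8, 23.4, -9.5]
    - [7.8, 23.4, -9.5]
    - [7.8, 23.4, -9.5]
    - [7.8, 23.4, -9.5]
    - [7.8, 23.4, -9.5]
    - [7.8, 23.4, -9.5]
  angular:
    - [0, 0, 0]
    - [0, 0, 0]
    - [0, 0, 0]
    - [0, 0, 0]
    - [0, 0, 0]
    - [0, 0, 0]
    - [0, 0, 0]
    - [0, 0, 0]
    - [0, 0, 0]
    - [0, 0, 0]
    - [0, 0, 0]
    - [0, 0, 0]
  fingers: [1, 1, 1, 1, 1, 1, 1, 1, 1, 1, 1, 1]

```text
time_s: 8.05
position: [0.6108, 0.3288, 0.0986]
tcp_rot: [[-0.978, 0.207, -0.001], [0.207, 0.978, -0.004], [0.0, -0.004, -1.0]]
force: [-0.4, -0.6, -0.7]
opening: 0.426
```

```bash
python3 -c "
from h import *
c=wrist('w4');cv2.imwrite('pics/w4.png',c['color'][:,:,::-1])
go(.611,.329,.0085,78)"
```

```text
now [0.6111 0.3279 0.0986] t 8.1 j [ 19.  44.  77.  -0.  60. -59.] | lin [0.02 0.14 9.01] ang [-0.004 -0.001 -0.   ] rows 5
```

View pics/w4.png

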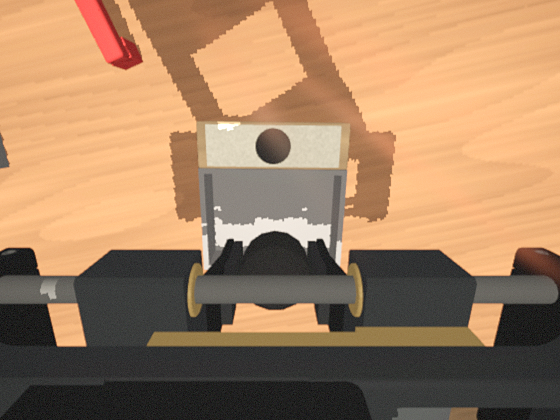

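The foot is held, centred between the walls (column 275) of the black-disc drawer, and aligned. I lower and release.

Request:
move_arm:
  linear:
    - [0, 0.1, 4]
    - [0, 0.1, 7]
    - [0, 0.1, 9]
    - [0, 0.1, 9]
    - [0, 0.1, 9]
    - [0, 0.1, 9]
    - [0, 0.1, 9]
    - [0, 0.1, 9]
    - [0, 0.1, 9]
    - [0, 0.1, 4]
    - [0, 0.1, 0]
    - [0, 0.1, -4]
  angular:
    - [0, 0, 0]
    - [0, 0, 0]
    - [0, 0, 0]
    - [0, 0, 0]
    - [0, 0, 0]
    - [0, 0, 0]
    - [0, 0, 0]
    - [0, 0, 0]
    - [0, 0, 0]
    - [0, 0, 0]
    - [0, 0, 0]
    - [0, 0, 0]
  fingers: [1, 1, 1, 1, 1, 1, -0.2, -0.2, -0.2, -0.2, -0.3, -0.4]

```text
time_s: 9.1
position: [0.6105, 0.3287, 0.1338]
tcp_rot: [[-0.978, 0.208, -0.004], [0.208, 0.978, -0.005], [0.003, -0.005, -1.0]]
force: [1.4, 0.1, 0.3]
opening: 0.655
```

```bash
python3 -c "
from h import *
go(.66,-.272,.16,78)"
```

```text
now [0.6105 0.3287 0.1338] t 9.1 j [ 19.  41.  75.  -0.  64. -59.] | lin [-17.33 -57.74  -2.36] ang [-0.005 -0.003 -0.   ] rows 17
```

Request:
move_arm:
  linear:
    - [-17.3, -57.7, -2.4]
    - [-17.3, -57.7, -2.4]
    - [-17.3, -57.7, -2.4]
    - [-17.3, -57.7, -2.4]
    - [-17.3, -57.7, -2.4]
    - [-17.3, -57.7, -2.4]
    - [-17.3, -57.7, -2.4]
    - [-17.3, -57.7, -2.4]
    - [-17.3, -57.7, -2.4]
    - [-17.3, -57.7, -2.4]
    - [-17.3, -57.7, -2.4]
    - [-17.3, -57.7, -2.4]
  angular:
    - [0, 0, 0]
    - [0, 0, 0]
    - [0, 0, 0]
    - [0, 0, 0]
    - [0, 0, 0]
    - [0, 0, 0]
    - [0, 0, 0]
    - [0, 0, 0]
    - [0, 0, 0]
    - [0, 0, 0]
    - [0, 0, 0]
    - [0, 0, 0]
  fingers: [-0.5, -0.5, -0.5, -0.5, -0.5, -0.5, -0.5, -0.5, -0.5, -0.5, -0.5, -0.5]

```text
time_s: 10.1
position: [0.6513, -0.1709, 0.1564]
tcp_rot: [[-0.978, 0.208, -0.004], [0.208, 0.978, -0.005], [0.002, -0.006, -1.0]]
force: [1.0, -0.1, 0.1]
opening: 0.751
```

```bash
python3 -c "
from h import *
go(.66,-.272,.16,78)"
```

```text
now [ 0.6513 -0.1709  0.1564] t 10.1 j [ -24.   38.   78.   -0.   64. -102.] | lin [-2.95 -9.71 -0.31] ang [-0.006 -0.002 -0.   ] rows 5
```

Request:
move_arm:
  linear:
    - [-3, -9.7, -0.3]
    - [-3, -9.7, -0.3]
    - [-3, -9.7, -0.3]
    - [-3, -9.7, -0.3]
    - [-3, -9.7, -0.3]
    - [-3, -9.7, -0.3]
  angular:
    - [-0.006, 0, 0]
    - [-0.006, 0, 0]
    - [-0.006, 0, 0]
    - [-0.006, 0, 0]
    - [-0.006, 0, 0]
    - [-0.006, 0, 0]
  fingers: [-0.5, -0.5, -0.5, -0.5, -0.5, -0.5]

```text
time_s: 10.6
position: [0.66, -0.271, 0.1598]
tcp_rot: [[-0.978, 0.208, -0.003], [0.208, 0.978, 0.002], [0.003, 0.001, -1.0]]
force: [0.7, 0.3, 0.3]
opening: 0.751
```

Run:
```python
from h import *
c=wrist("w5")
grab(c,.024,.644,-.272,35,lambda h,s,v:(s<60)&(v>60),"pics/w5c.png")
go(.644,-.273,.004,78)
```

```text
rect [ 0.643  -0.2744] [36. 42.] 42.9 circ [ 0.643 -0.274] 21.6
now [ 0.6602 -0.2703  0.1599] t 10.65 j [ -31.   41.   71.    0.   68. -109.] | lin [ 1.47 -0.62 15.59] ang [ 0.001 -0.003  0.001] rows 6
```

View pics/w5c.png

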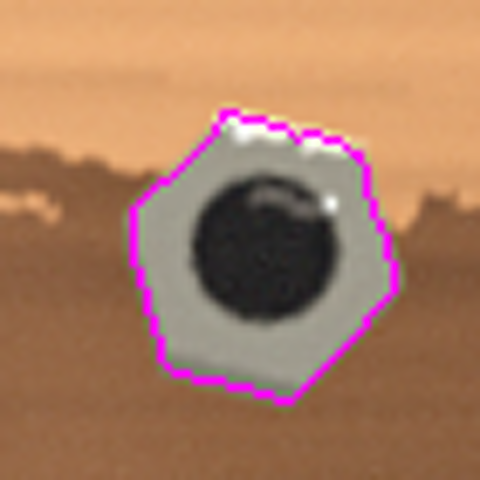

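The crop shows the hexagon nut with its corners. It is centred at (0.643, -0.274), with flat normals at world yaw 45.5, 105.5 and -14.5. I use 45.5, which keeps the gripper body clear of the jar.

Request:
move_arm:
  linear:
    - [1.6, -0.7, 5]
    - [1.6, -0.7, 5]
    - [1.6, -0.7, 5]
    - [1.6, -0.7, 8]
    - [1.6, -0.7, 10]
    - [1.6, -0.7, 10]
    - [1.6, -0.7, 13]
    - [1.6, -0.7, 15.7]
    - [1.6, -0.7, 15.7]
    - [1.6, -0.7, 15.7]
  angular:
    - [0, 0, 0.567]
    - [0, 0, 0.567]
    - [0, 0, 0.567]
    - [0, 0, 0.567]
    - [0, 0, 0.567]
    - [0, 0, 0.567]
    - [0, 0, 0.567]
    - [0, 0, 0.567]
    - [0, 0, 0.567]
    - [0, 0, 0.567]
  fingers: [-0.5, -0.5, -0.5, -0.5, -0.5, -0.5, -0.5, -0.5, -0.5, -0.5]

```text
time_s: 11.48
position: [0.643, -0.2723, 0.0034]
tcp_rot: [[-0.716, 0.698, -0.004], [0.698, 0.716, 0.002], [0.004, -0.001, -1.0]]
force: [0.1, 0.2, 0.0]
opening: 0.75
```

Request:
move_arm:
  linear:
    - [0, 0, 0]
    - [0, 0, 0]
    - [0, 0, 0]
    - [0, 0, 0]
    - [0, 0, 0]
    - [0, 0, 0]
  angular:
    - [0, 0, 0]
    - [0, 0, 0]
    - [0, 0, 0]
    - [0, 0, 0]
    - [0, 0, 0]
    - [0, 0, 0]
  fingers: [1, 1, 1, 1, 1, 1]

```text
time_s: 11.98
position: [0.643, -0.2724, 0.0038]
tcp_rot: [[-0.716, 0.698, -0.003], [0.698, 0.716, 0.002], [0.004, -0.001, -1.0]]
force: [0.2, 0.0, 0.7]
opening: 0.414
```

```bash
python3 -c "
from h import *
go(.665,-.112,.1,77.4)"
```

```text
now [ 0.643  -0.2724  0.0038] t 11.98 j [-32.  51.  78.   0.  51. -78.] | lin [ 9.65 13.02 -9.59] ang [ 0.    -0.004 -0.552] rows 7
```

Request:
move_arm:
  linear:
    - [0, 0, -5]
    - [0, 0, -9]
    - [0, 0, -9.5]
    - [9.6, 13, -9.5]
    - [9.6, 13, -9.5]
    - [9.6, 13, -9.5]
    - [9.6, 13, -9.5]
    - [9.6, 13, -9.5]
    - [9.6, 13, -9.5]
    - [9.6, 13, -9.5]
    - [9.6, 13, -9.5]
    - [9.6, 13, -9.5]
  angular:
    - [0, 0, 0]
    - [0, 0, 0]
    - [0, 0, -0.1]
    - [0, 0, -0.552]
    - [0, 0, -0.552]
    - [0, 0, -0.552]
    - [0, 0, -0.552]
    - [0, 0, -0.552]
    - [0, 0, -0.552]
    - [0, 0, -0.552]
    - [0, 0, -0.552]
    - [0, 0, -0.552]
  fingers: [1, 1, 1, 1, 1, 1, 1, 1, 1, 1, 1, 1]

```text
time_s: 12.98
position: [0.6651, -0.1143, 0.0989]
tcp_rot: [[-0.975, 0.221, -0.003], [0.221, 0.975, 0.002], [0.004, 0.001, -1.0]]
force: [1.0, -0.3, -1.9]
opening: 0.417
```

```bash
python3 -c "
from h import *
c=wrist('w6');cv2.imwrite('pics/w6.png',c['color'][:,:,::-1])
go(.665,-.112,.008,77.4)"
```

```text
now [ 0.6651 -0.1142  0.099 ] t 13.03 j [-19.  42.  80.   0.  58. -97.] | lin [0.02 0.2  9.1 ] ang [ 0.001 -0.004 -0.003] rows 5
```

View pics/w6.png

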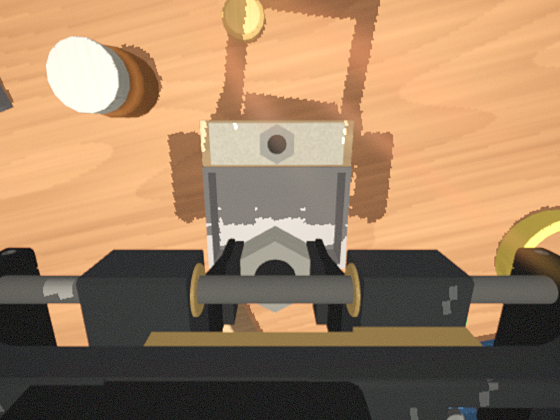

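The nut is held level over the hexagon drawer, centred at column 276. I lower and release.

Request:
move_arm:
  linear:
    - [0, 0.1, 4]
    - [0, 0.1, 7]
    - [0, 0.1, 9.1]
    - [0, 0.1, 9.1]
    - [0, 0.1, 9.1]
    - [0, 0.1, 9.1]
    - [0, 0.1, 9.1]
    - [0, 0.1, 9.1]
    - [0, 0.1, 9.1]
    - [0, 0.1, 4]
    - [0, 0.1, 0]
    - [0, 0.1, -4]
  angular:
    - [0, 0, 0]
    - [0, 0, 0]
    - [0, 0, 0]
    - [0, 0, 0]
    - [0, 0, 0]
    - [0, 0, 0]
    - [0, 0, 0]
    - [0, 0, 0]
    - [0, 0, 0]
    - [0, 0, 0]
    - [0, 0, 0]
    - [0, 0, 0]
  fingers: [1, 1, 1, 1, 1, 1, -0.2, -0.2, -0.2, -0.2, -0.2, -0.2]

```text
time_s: 14.03
position: [0.6647, -0.1131, 0.1332]
tcp_rot: [[-0.975, 0.221, -0.006], [0.221, 0.975, 0.003], [0.007, 0.002, -1.0]]
force: [0.4, 1.1, -0.1]
opening: 0.591
```

```bash
python3 -c "
from h import *
go(.45,.235,.16,100)"
```

```text
now [ 0.6647 -0.1131  0.1332] t 14.03 j [-19.  40.  79.   0.  62. -96.] | lin [28.64 29.21 -2.45] ang [ 0.003 -0.006 -0.397] rows 12
```

Request:
move_arm:
  linear:
    - [28.6, 29.2, -2.4]
    - [28.6, 29.2, -2.4]
    - [28.6, 29.2, -2.4]
    - [28.6, 29.2, -2.4]
    - [28.6, 29.2, -2.4]
    - [28.6, 29.2, -2.4]
    - [28.6, 29.2, -2.4]
    - [28.6, 29.2, -2.4]
    - [28.6, 29.2, -2.4]
    - [28.6, 29.2, -2.4]
    - [28.6, 29.2, -2.4]
    - [28.6, 29.2, -2.4]
  angular:
    - [0, 0, -0.397]
    - [0, 0, -0.397]
    - [0, 0, -0.397]
    - [0, 0, -0.397]
    - [0, 0, -0.397]
    - [0, 0, -0.397]
    - [0, 0, -0.397]
    - [0, 0, -0.397]
    - [0, 0, -0.397]
    - [0, 0, -0.397]
    - [0, 0, -0.397]
    - [0, 0, -0.397]
  fingers: [-0.2, -0.2, -0.2, -0.2, -0.2, -0.2, -0.2, -0.2, -0.2, -0.2, -0.2, -0.2]

```text
time_s: 15.03
position: [0.4494, 0.2364, 0.1603]
tcp_rot: [[-0.984, -0.178, -0.005], [-0.178, 0.984, 0.003], [0.004, 0.004, -1.0]]
force: [0.5, -0.4, 0.6]
opening: 0.6
```

Request:
move_arm:
  linear:
    - [0, 0, 0]
    - [0, 0, 0]
    - [0, 0, 0]
  angular:
    - [0, 0, 0]
    - [0, 0, 0]
    - [0, 0, 0]
  fingers: [-0.2, -0.2, -0.2]

```text
time_s: 15.28
position: [0.4504, 0.2354, 0.1604]
tcp_rot: [[-0.984, -0.176, -0.004], [-0.176, 0.984, 0.003], [0.003, 0.004, -1.0]]
force: [-0.0, 0.8, -0.2]
opening: 0.601
```

Run:
```python
from h import *
c=wrist("w7")
grab(c,.032,.437,.233,55,lambda h,s,v:((h<6)|(h>174))&(s>190)&(v>60),"pics/w7c.png")
go(.437,.233,.007,100)
```

```text
Traceback (most recent call last):
  File "h.py", line 27, in grab
    k=max(cv2.findContours(m,cv2.RETR_EXTERNAL,cv2.CHAIN_APPROX_NONE)[0],key=cv2.contourArea)
ValueError: max() iterable argument is empty
```

Run:
```python
from h import *
c=dict(np.load("w7.npz"))
cv2.imwrite("pics/w7.png",c["color"][:,:,::-1])
grab(c,.032,.437,.233,55,lambda h,s,v:((h<6)|(h>172))&(s>120)&(v>40),"pics/w7c.png")
go(.437,.233,.007,100)
```

```text
rect [0.4338 0.2371] [80. 15.] 79.4 circ [0.4339 0.2368] 40.0
now [0.4504 0.2353 0.1602] t 15.33 j [ 15.  27. 102.   0.  51. -85.] | lin [ 1.3  -0.05 15.33] ang [ 0.004 -0.004  0.002] rows 6
```

View pics/w7c.png

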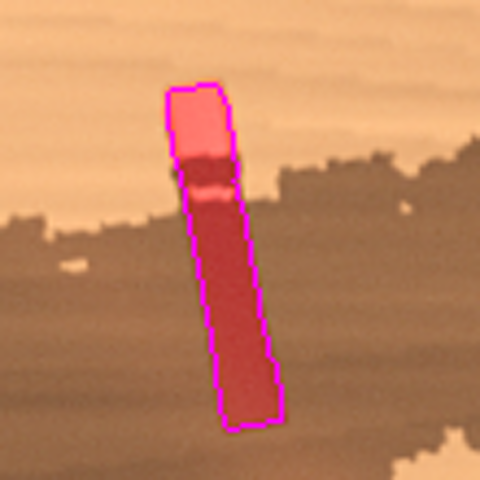

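The crop shows the red handle, 80 x 15 mm, from (195,88) to (252,425). It is centred at (0.434, 0.237) with yaw about 10.5 degrees.

Request:
move_arm:
  linear:
    - [1.6, 0.45, 9]
    - [1.6, 0.45, 9]
    - [1.6, 0.45, 9]
    - [1.6, 0.45, 12]
    - [1.6, 0.45, 15.3]
    - [1.6, 0.45, 15.3]
    - [1.6, 0.45, 15.3]
    - [1.6, 0.45, 15.3]
    - [1.6, 0.45, 15.3]
    - [1.6, 0.45, 15.3]
    - [1.6, 0.45, 15.3]
    - [1.6, 0.45, 15.3]
  angular:
    - [0, 0, -0.008]
    - [0, 0, -0.008]
    - [0, 0, -0.008]
    - [0, 0, -0.008]
    - [0, 0, -0.008]
    - [0, 0, -0.008]
    - [0, 0, -0.008]
    - [0, 0, -0.008]
    - [0, 0, -0.008]
    - [0, 0, -0.008]
    - [0, 0, -0.008]
    - [0, 0, -0.008]
  fingers: [-0.2, -0.2, -0.2, -0.2, -0.2, -0.2, -0.2, 1, 1, 1, 1, 1]

```text
time_s: 16.33
position: [0.4339, 0.2376, 0.0088]
tcp_rot: [[-0.983, -0.184, -0.002], [-0.184, 0.983, 0.004], [0.001, 0.004, -1.0]]
force: [0.4, -0.8, -0.1]
opening: 0.311
```

Request:
move_arm:
  linear:
    - [0, 0, 0]
    - [0, 0, 0]
    - [0, 0, -5]
    - [0, 0, -9]
    - [0, 0, -12]
    - [0, 0, -13]
    - [0, 0, -13]
  angular:
    - [0, 0, 0]
    - [0, 0, 0]
    - [0, 0, 0]
    - [0, 0, 0]
    - [0, 0, 0]
    - [0, 0, 0]
    - [0, 0, 0]
  fingers: [1, 1, 1, 1, 1, 1, 1]

```text
time_s: 16.92
position: [0.4363, 0.2379, 0.1419]
tcp_rot: [[-0.983, -0.184, 0.006], [-0.184, 0.983, 0.006], [-0.007, 0.005, -1.0]]
force: [1.2, 0.0, -1.2]
opening: 0.158
```

```bash
python3 -c "
from h import *
go(.55,-.15,.137,50);go(.498,-.364,.137,7)"
```

```text
now [0.4363 0.2379 0.1419] t 16.92 j [ 16.  27. 105.   0.  47. -85.] | lin [ -4.03 -40.22   0.33] ang [0.007 0.004 0.883] rows 12
now [0.4363 0.2379 0.1419] t 16.92 j [ 16.  27. 105.   0.  47. -85.] | lin [  5.02 -60.3    0.18] ang [9.000e-03 1.000e-03 1.634e+00] rows 17
```

Request:
move_arm:
  linear:
    - [-4, -40, 0.3]
    - [-4, -40, 0.3]
    - [-4, -40, 0.3]
    - [-4, -40, 0.3]
    - [-4, -40, 0.3]
    - [-4, -40, 0.3]
    - [-4, -40, 0.3]
    - [-4, -40, 0.3]
    - [-4, -40, 0.3]
    - [-4, -40, 0.3]
    - [-4, -40, 0.3]
    - [-4, -40, 0.3]
  angular:
    - [0, 0, 0.88]
    - [0, 0, 0.88]
    - [0, 0, 0.88]
    - [0, 0, 0.88]
    - [0, 0, 0.88]
    - [0, 0, 0.88]
    - [0, 0, 0.88]
    - [0, 0, 0.88]
    - [0, 0, 0.88]
    - [0, 0, 0.88]
    - [0, 0, 0.88]
    - [0, 0, 0.88]
  fingers: [1, 1, 1, 1, 1, 1, 1, 1, 1, 1, 1, 1]

```text
time_s: 17.92
position: [0.5484, -0.1491, 0.1355]
tcp_rot: [[-0.766, 0.643, 0.003], [0.643, 0.766, 0.007], [0.003, 0.007, -1.0]]
force: [-0.5, 0.3, -0.8]
opening: 0.162
```

```bash
python3 -c "
from h import *
go(.498,-.364,.12,7)"
```

```text
now [ 0.5484 -0.1491  0.1355] t 17.92 j [-27.  33.  95.   1.  53. -77.] | lin [ -9.96 -19.72   1.37] ang [ 0.006 -0.005  0.751] rows 9
```

Request:
move_arm:
  linear:
    - [-10, -19.7, 1.4]
    - [-10, -19.7, 1.4]
    - [-10, -19.7, 1.4]
    - [-10, -19.7, 1.4]
    - [-10, -19.7, 1.4]
    - [-10, -19.7, 1.4]
    - [-10, -19.7, 1.4]
    - [-10, -19.7, 1.4]
    - [-10, -19.7, 1.4]
    - [-10, -19.7, 1.4]
    - [-10, -19.7, 1.4]
  angular:
    - [0.006, -0.005, 0.75]
    - [0.006, -0.005, 0.75]
    - [0.006, -0.005, 0.75]
    - [0.006, -0.005, 0.75]
    - [0.006, -0.005, 0.75]
    - [0.006, -0.005, 0.75]
    - [0.006, -0.005, 0.75]
    - [0.006, -0.005, 0.75]
    - [0.006, -0.005, 0.75]
    - [0.006, -0.005, 0.75]
    - [0.006, -0.005, 0.75]
  fingers: [1, 1, 1, 1, 1, 1, 1, 1, 1, 1, 1]

```text
time_s: 18.83
position: [0.4988, -0.3619, 0.1197]
tcp_rot: [[-0.126, 0.992, -0.001], [0.992, 0.126, 0.001], [0.001, -0.0, -1.0]]
force: [0.1, 0.7, -0.5]
opening: 0.158
```

```bash
python3 -c "
from h import *
c=wrist('w8');cv2.imwrite('pics/w8.png',c['color'][:,:,::-1])
go(.498,-.364,.0125,7)"
```

```text
now [ 0.4989 -0.3623  0.1198] t 18.88 j [-46.  37.  88.   0.  55. -54.] | lin [-0.17 -0.1  10.73] ang [-0.    -0.001  0.003] rows 5
```

View pics/w8.png

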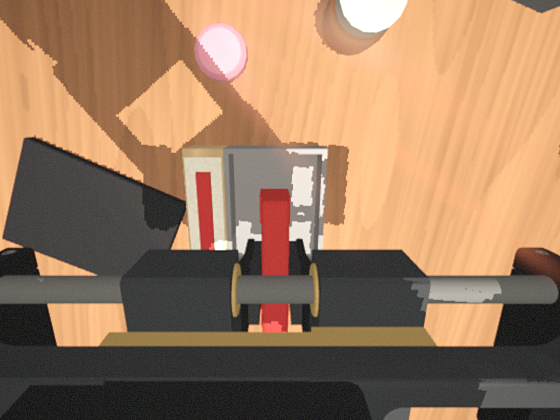

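The handle points along the drawer's y axis, centred in the bay (column 275 against a bay of 233 to 321). I lower it and check force before releasing.

Request:
move_arm:
  linear:
    - [-0.2, -0.1, 4]
    - [-0.2, -0.1, 7]
    - [-0.2, -0.1, 9]
    - [-0.2, -0.1, 10]
    - [-0.2, -0.1, 10.4]
    - [-0.2, -0.1, 10.6]
    - [-0.2, -0.1, 10.6]
  angular:
    - [0, 0, 0]
    - [0, 0, 0]
    - [0, 0, 0]
    - [0, 0, 0]
    - [0, 0, 0]
    - [0, 0, 0]
    - [0, 0, 0]
  fingers: [1, 1, 1, 1, 1, 1, 1]

```text
time_s: 19.47
position: [0.4987, -0.3647, 0.0145]
tcp_rot: [[-0.126, 0.992, 0.001], [0.992, 0.126, -0.0], [-0.0, 0.001, -1.0]]
force: [-0.5, 0.8, -0.7]
opening: 0.158
```

Request:
move_arm:
  linear:
    - [0, 0, 0.15]
    - [0, 0, 0.15]
    - [0, 0, 0.15]
    - [0, 0, 0.15]
    - [0, 0, 0.15]
    - [0, 0, 0.15]
    - [0, 0, 0.15]
    - [0, 0, -3]
    - [0, 0, -6]
    - [0, 0, -10]
    - [0, 0, -13]
    - [0, 0, -16]
  angular:
    - [0, 0, 0]
    - [0, 0, 0]
    - [0, 0, 0]
    - [0, 0, 0]
    - [0, 0, 0]
    - [0, 0, 0]
    - [0, 0, 0]
    - [0, 0, 0]
    - [0, 0, 0]
    - [0, 0, 0]
    - [0, 0, 0]
    - [0, 0, 0]
  fingers: [1, 1, 0.3, 0.3, 0.3, 0.3, 0.3, 0.3, 0.3, 0.3, 0.3, 0.3]

```text
time_s: 20.47
position: [0.4986, -0.3647, 0.1765]
tcp_rot: [[-0.126, 0.992, 0.001], [0.992, 0.126, -0.001], [-0.001, 0.001, -1.0]]
force: [-0.0, 0.1, 0.2]
opening: 0.347
```

Request:
move_arm:
  linear:
    - [-25, 0, -2]
    - [-25, 0, -2]
    - [-25, 0, -2]
    - [-25, 0, -2]
    - [-25, 0, -2]
    - [-25, 0, -2]
    - [-25, 0, -2]
    - [-25, 0, -2]
  angular:
    - [0, 0, 0]
    - [0, 0, 0]
    - [0, 0, 0]
    - [0, 0, 0]
    - [0, 0, 0]
    - [0, 0, 0]
    - [0, 0, 0]
    - [0, 0, 0]
  fingers: [0.3, 0.3, 0.3, 0.3, 0.3, 0.3, 0.3, 0.3]

```text
time_s: 21.13
position: [0.5289, -0.6152, 0.1952]
tcp_rot: [[-0.123, 0.992, 0.001], [0.992, 0.123, -0.001], [-0.001, 0.001, -1.0]]
force: [-0.1, 0.9, 0.2]
opening: 0.355
```

Run:
```python
from rig import *
import cv2
for n in("top","scene"):
    c=capture(n);cv2.imwrite(f"pics/{n}9.png",cv2.resize(c["color"][:,:,::-1],(784,588),interpolation=cv2.INTER_CUBIC))
print(read_state()["position"])
```

```text
[ 0.5295892  -0.61149507  0.19556316]
```

View pics/top9.png

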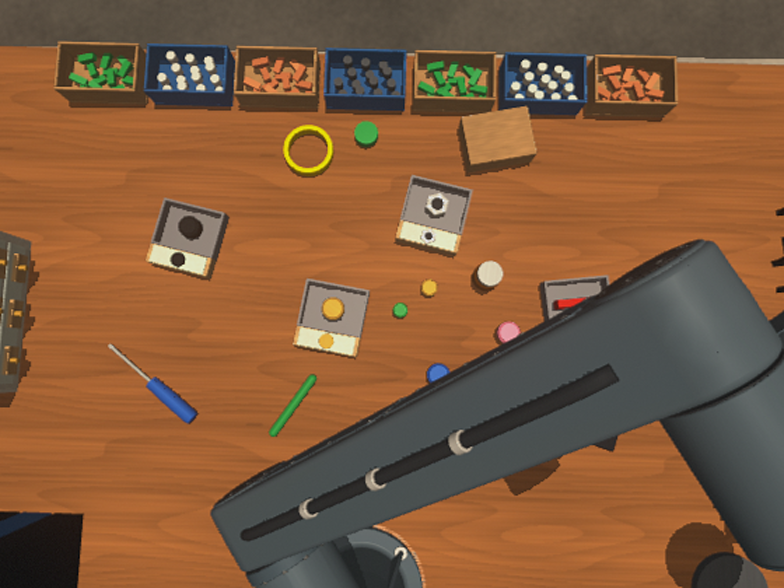

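View pics/scene9.png

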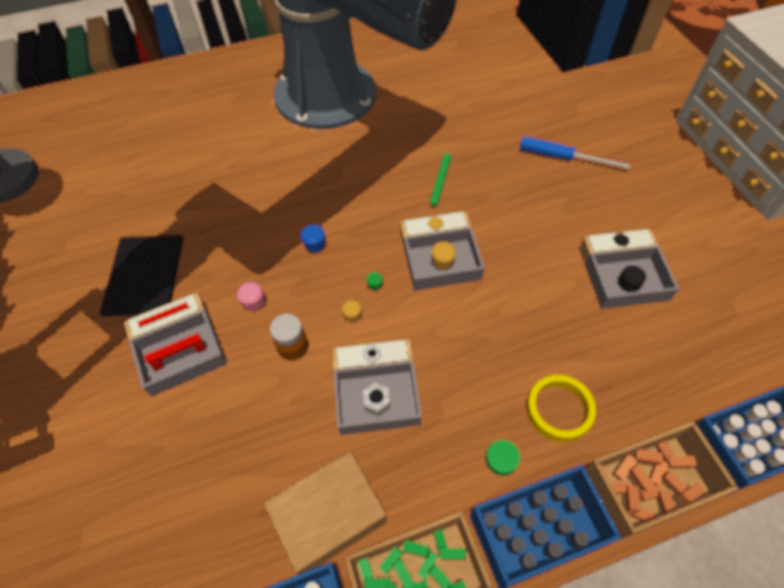

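The scene view shows all four fittings upright in their bays: knob (444,255), foot (632,278), nut (376,397) and handle (175,350). The jar is still at (288,335), as before. The arm is clear, so I hand in.

```bash
python3 -c "
from rig import *
print(hand_in())"
```

```text
the job is handed in; nothing more can be done
None
```

I put all four fittings into the drawers whose cards show them, in the order listed: brass knob, rubber foot, hexagon nut, red handle. I then handed the job in at about 21 s of the 96 s allowed.

- **Placing:** The last top and scene pictures showed each piece upright in the middle of its bay, with the handle along its drawer's y axis. In the top view the arm partly hid the handle's drawer, but the scene view showed it in full.
- **Jar and look-alikes:** The jar and the visible look-alikes had not moved. I chose the larger brass knob; its measured radius was 19.9 mm.
- **Forces:** The forces read at the end of each move stayed at or below about 2 N.
- **What went wrong:** My first color threshold missed the red handle because it was in shadow. A looser one found it.
- **Not measured:** I judged that the pieces lie flat on the drawer floors from the pictures and the heights at which I let go, not from a separate measurement.

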